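# Clear the rolling mat: slide the pepper mill and the oil bottle back into their row

## Robot

A 6-joint arm with a two-finger parallel gripper is mounted at the origin on the work surface. World frame = base frame: x ahead of the robot, y to its left, z up, the work surface at z = 0. Lengths are in m, angles in rad, forces in N, time in s.
With the tool pointing down it reaches from about 0.325 to 0.75 m from the base axis. Payload 7.6 kg.
Tool frame: the origin (TCP) lies on the centre line of the jaws, within the pads' length; the fingertips stand 11 mm ahead of it and the grasp point (between the pads) lies 8 mm behind it; z points along the fingers, y is the direction in which the jaws open and shut (so a half turn about z gives the same grasp; the last joint's range is limited). The gripper opens to 85 mm and grips with 20 to 120 N. Pads are 22 mm wide; open, the fingers measure 114 mm over their backs; the gripper's body (76 mm by 85 mm) begins 54 mm behind the grasp point. The pads swing forward as they close: fully open they stand 13 mm farther back than shut.
Start: joints at [-1.239, 0.052, 1.401, -0, 1.689, -0.07], TCP at [0.205, -0.483, 0.218] pointing down, gripper open.
Joint ranges: [-2.9, 2.9], [-0.91, 2.17], [0.12, 2.37], [-1.06, 4.2], [0.26, 2.73], [-2.93, 2.93]. Speed limits (rad/s): [2.57, 2.57, 3.01, 3.14, 3.14, 3.14].

## Interface

Orientations are given as a rotation vector (axis times angle).
In Python, from station import bot gives the robot as it stands. The module is installed in compiled form; this text tells all that it offers. Calls block until the motion is done:
- bot.move_to(position, orientation): joint-space move of the TCP to a pose.
- bot.move_straight(position, rate=0.15, attitude=None, force_limit=None): straight line of the TCP; attitude=None keeps the orientation; rate is the mean speed in m/s. With force_limit (N) it stops when the force on the tool has changed by that much, and returns True; else False.
- bot.movej(angles): joint-space move.
- bot.gripper_to(opening, grasp_force=None): finger opening in m; grasp_force is the grip in N (None keeps the last); returns when the fingers have stopped.
- bot.dwell(seconds).
- bot.solve_ik(position, orientation): joint angles nearest the present ones, or None.
- bot.read_camera(name): name is "scene" or "top" or "wrist"; returns a dict with "color" (400x640x3 uint8, blue, green, red), "mtx" (3x3 intrinsics, pixels), "xyz" and "orientation" of the camera in the world. Camera axes: x right, y down, z forward; pixel columns grow to the right and rows downward; lengths in m; the calibration is good to about 2 mm. A picture is of the moment at which its call begins. There is no depth.
A pose or a line that the arm cannot do raises bot.PlanningError and nothing moves.
- bot.finish_job(): hands the job in, once; it reports no verdict.
Trained networks look in a picture, given as the dict that the camera call returned (one of the last four; its "shot" number tells which), for a name from the list of things; names that differ only in an ending like _2 or _b are one class to them, and where a whole thing is asked for, a point or a joint stands for the part that bears it (a point fixed in the world has none). Each returns a list of dicts, best first, with "conf" (0 to 1); they miss things now and then, are a little off and sometimes report something else, mostly with a low value. They report only what shows in the picture. A call takes as long as a camera call. They do not tell look-alikes from the thing itself.
- bot.look_for(picture, label): "position" ([column, row] in pixels, amid what is visible of it).
- bot.mark_of(picture, label): "position" ([column, row] in pixels: a listed point, or the origin of a listed thing).
Readings, each from a call of its own:
- bot.get_time(): time.
- bot.get_joints(): joint angles.
- bot.get_joint_velocities(): joint speeds.
- bot.get_joint_torque(): joint torques, N m.
- bot.get_tool_pos(): TCP position.
- bot.get_orientation(): TCP orientation.
- bot.get_wrist_force(): force on the tool from outside, world axes, zero at the start.
- bot.get_torque(): the same for the moment, N m.
- bot.get_finger_gap(): finger opening in m.
Only numpy, scipy, OpenCV 4.12 (cv2) and the standard library are available. Lean on these libraries where they do the work, as an engineer would, in place of code of your own. Each camera call takes 0.05 s, during which the arm holds its last target.

## Task

The pastry is about to be rolled out and your hands are floury, so grip and lift nothing: with the fingertips, low down near the foot so that they slide without tipping, gently push the tall pepper mill and the tall oil bottle off the rolling mat and into the gap between the flour canister and the pasta jar. Both must end standing upright, right back against the raised shelf at the rear of the worktop, side by side in either order. Leave everything else where it stands, and finish with the hand clear.

Things in the scene. Friction and masses are not known exactly. Their poses are not given: they have to be found in the camera images.
- pepper_mill: Turned dark-wood pepper mill, 239 mm tall, 0.27 to 0.47 kg, loose, standing on the flat rolling mat. Round foot 58 mm across up to 36 mm high; above it a waist 38 mm across at 75 mm, a swell of 50 mm at 150 mm, and a round head 56 mm across. Pushed 40 mm up or higher it may tip; pushed within about 25 mm of the worktop it slides. Origin: centre of its underside; z up its axis.
- oil_bottle: Green glass oil bottle, black cap, paper label, 275 mm tall, 0.46 to 0.81 kg, loose, standing on the flat rolling mat. Straight round body 62 mm across up to about 170 mm high, then a shoulder and thin neck. Pushed 40 mm up or higher it may tip; pushed within about 25 mm of the worktop it slides. Origin: centre of its underside; z up its axis.
- back_shelf: Raised shelf across the rear of the worktop, fixed: white front, wooden top, 100 mm high, 170 mm deep, 1300 mm long, with cups and tins on it. Origin at the middle of its length, at the foot of its front face; x points away from the robot into the shelf (slightly turned at times), y along its length to the left, z up. Its front face is the plane x = 0 of this frame.
- flour_canister: White ceramic flour canister with a wooden lid and knob, 1.5 kg, loose, must stay. Round, 110 mm in diameter (lid 112 mm), 171 mm tall with its knob. It stands just in front of the raised shelf at one end of the gap (left or right). Origin at the centre of its underside.
- pasta_jar: Clear glass pasta jar with a cork lid, 1.3 kg, loose, must stay. Round, 100 mm in diameter, 227 mm tall. It stands just in front of the raised shelf at the other end of the gap; the open gap between canister and jar is 335 to 365 mm. Origin at the centre of its underside.
- pastry_cutter: Round steel pastry cutter, an open ring 73 mm in diameter and 39 mm high, loose, on the rolling mat between the mill and the bottle, must stay. Origin at the centre of its underside.
- rolling_pin: Wooden rolling pin, 410 mm long with its handles, 48 mm thick, lying roughly along x at the right of the mat, loose, must stay. Origin under its middle.
- pastry_brush: Pastry brush lying at the left of the mat roughly along x, about 200 mm long and under 30 mm high, loose, must stay. Origin under its middle.
- muffin_tin: Dark muffin tin with six cups, 200 x 290 mm, 40 mm high, loose, far left, must stay. Origin at the centre of its underside.
- measuring_jug: Clear plastic measuring jug, 120 mm across the rim, 140 mm tall, with a white handle, loose, far right, must stay. Origin at the centre of its underside.
- latte_mug: Tall white mug, 86 mm across the rim, 150 mm tall, loose, standing on top of the raised shelf, must stay. Origin at the centre of its underside.
There are look-alikes about, which are no part of the job. Leave any blue or yellow look-alike of the pepper_mill alone.

How it is judged:
At the end, for the whole second after the job is handed in: The pepper mill and the oil bottle both stand upright and at rest on the worktop (within 3 degrees), between the flour canister and the pasta jar, their feet against the front of the raised shelf (within 12 mm); everything else is within 20 mm of where it started (x of pepper_mill in the frame of back_shelf between -0.041 and 0 m and angle between each of pepper_mill, oil_bottle's own z axis and vertical below 0.05 rad and height (world z) of each of pepper_mill, oil_bottle below 0.004 m and linear speed of each of pepper_mill, oil_bottle below 0.01 m/s and ((y of pepper_mill in the frame of flour_canister below -0.08 m and y of pepper_mill in the frame of pasta_jar above 0.075 m) or (y of pepper_mill in the frame of flour_canister above 0.08 m and y of pepper_mill in the frame of pasta_jar below -0.075 m)) and x of oil_bottle in the frame of back_shelf between -0.043 and 0 m and ((y of oil_bottle in the frame of flour_canister below -0.08 m and y of oil_bottle in the frame of pasta_jar above 0.075 m) or (y of oil_bottle in the frame of flour_canister above 0.08 m and y of oil_bottle in the frame of pasta_jar below -0.075 m)) and distance of each of flour_canister, pasta_jar, pastry_cutter, rolling_pin, pastry_brush, muffin_tin, measuring_jug, latte_mug from where it was at the start of the episode below 0.02 m); the robot touches nothing.
It fails at once if the mill or the bottle is tipped (leans more than 15 degrees) (angle between any of pepper_mill, oil_bottle's own z axis and vertical above 0.26 rad).
It fails at once if the mill or the bottle is lifted off the worktop (height (world z) of any of pepper_mill, oil_bottle above 0.012 m).
It fails at once if the mill or the bottle is gripped or pressed hard (over 35 N from the fingers) (contact force between the fingers and pepper_mill above 35 N or contact force between the fingers and oil_bottle above 35 N).
It fails at once if the flour canister or the pasta jar is moved more than 20 mm (distance of any of flour_canister, pasta_jar from where it was at the start of the episode above 0.02 m).
It fails at once if another thing on the worktop or shelf is moved more than 20 mm (distance of any of pastry_cutter, rolling_pin, pastry_brush, muffin_tin, measuring_jug, latte_mug from where it was at the start of the episode above 0.02 m).
It also fails if it takes over 59 s, if anything falls off the work surface, if the arm or the gripper's body presses on something with over 40 N, if the wrist force passes 120 N, or if a joint passes its speed limit or range.

## Working session

There is one attempt and no reset: what is moved stays moved. The work goes in short steps, each a Python script; the robot and the scene stay as the last script left them, time stands still between calls to the robot, and variables do not carry over. Pictures are saved under pics/ and viewed, and the job is handed in when it is done.

```bash
mkdir -p pics; cat > h.py <<'E'
import numpy as np, cv2
from scipy.spatial.transform import Rotation as R
from station import bot
def Rm(o):
    o=np.array(o); return o if o.shape==(3,3) else R.from_rotvec(o).as_matrix()
def ray(p,px):
    d=np.linalg.inv(p["mtx"])@np.array([px[0],px[1],1.]); return np.array(p["xyz"]),Rm(p["orientation"])@d
def onz(p,px,z=0.):
    c,d=ray(p,px); return c+d*(z-c[2])/d[2]
def proj(p,X):
    q=Rm(p["orientation"]).T@(np.array(X)-np.array(p["xyz"])); q=np.array(p["mtx"])@q; return q[:2]/q[2]
E
python3 - <<'E'
from h import *
np.set_printoptions(precision=3,suppress=True)
for n in ("scene","top"):
    p=bot.read_camera(n); cv2.imwrite(f"pics/{n}0.png",p["color"]); print(n,p["xyz"],p["orientation"],p["mtx"][0][0])
    for l in "pepper_mill oil_bottle back_shelf flour_canister pasta_jar pastry_cutter rolling_pin pastry_brush muffin_tin measuring_jug latte_mug".split():
        for m in bot.mark_of(p,l)[:3]: print(l,np.round(m["position"],1),round(m["conf"],2),onz(p,m["position"]))
print(bot.get_time())
E
```

```text
scene [ 1.463 -0.767  0.96 ] [-2.016 -0.969  0.502] 509.2203536888133
pepper_mill [355.9 151.8] 0.98 [0.261 0.366 0.   ]
pepper_mill [412.5 195.9] 0.85 [ 0.589  0.319 -0.   ]
pepper_mill [348.3 214.9] 0.75 [0.535 0.087 0.   ]
oil_bottle [288.4 228. ] 0.69 [ 0.471 -0.096  0.   ]
back_shelf [353.8 262.9] 0.67 [ 0.708 -0.045  0.   ]
back_shelf [288.  228.4] 0.65 [ 0.471 -0.098  0.   ]
flour_canister [390.3 217.5] 0.7 [ 0.626  0.18  -0.   ]
pasta_jar [270.6 290.6] 0.73 [ 0.652 -0.283  0.   ]
pastry_cutter [304.9 207.4] 0.59 [0.419 0.006 0.   ]
rolling_pin [193.1 237.8] 0.57 [ 0.333 -0.341  0.   ]
pastry_brush [364.2 178. ] 0.49 [ 0.411  0.268 -0.   ]
muffin_tin [401.9 156.9] 0.84 [0.394 0.472 0.   ]
measuring_jug [184.7 299.7] 0.85 [ 0.542 -0.472  0.   ]
latte_mug [430.9 214.9] 0.87 [0.695 0.287 0.   ]
top [0.316 0.003 1.256] [-2.169  2.112 -0.202] 363.11193238608024
pepper_mill [292.3 198.8] 0.7 [0.531 0.081 0.   ]
pepper_mill [203.9 276. ] 0.65 [0.259 0.367 0.   ]
pepper_mill [224.5 181.2] 0.6 [0.587 0.321 0.   ]
oil_bottle [348.9 210.5] 0.88 [ 0.495 -0.119  0.   ]
back_shelf [333.8 151.3] 0.59 [ 0.708 -0.062  0.   ]
flour_canister [269.  170.5] 0.95 [0.63  0.167 0.   ]
flour_canister [266.1 121.6] 0.15 [0.812 0.186 0.   ]
pasta_jar [234.7 233.7] 0.65 [0.404 0.274 0.   ]
pasta_jar [395.3 166.2] 0.64 [ 0.66  -0.283  0.   ]
pastry_cutter [316.9 232. ] 0.58 [ 0.417 -0.009  0.   ]
rolling_pin [416.4 260.4] 0.81 [ 0.329 -0.352  0.   ]
rolling_pin [393.6 165.7] 0.66 [ 0.661 -0.277  0.   ]
rolling_pin [177.4 230.1] 0.3 [0.411 0.47  0.   ]
pastry_brush [233.7 232.3] 0.83 [0.408 0.277 0.   ]
pastry_brush [418.5 260. ] 0.17 [ 0.33 -0.36  0.  ]
muffin_tin [176.6 229.2] 0.83 [0.414 0.473 0.   ]
muffin_tin [344.9 211.8] 0.28 [ 0.49  -0.105  0.   ]
measuring_jug [447.2 197.7] 0.67 [ 0.55  -0.466  0.   ]
latte_mug [264.3 121.7] 0.87 [ 0.812  0.193 -0.   ]
1.2
```

View pics/scene0.png

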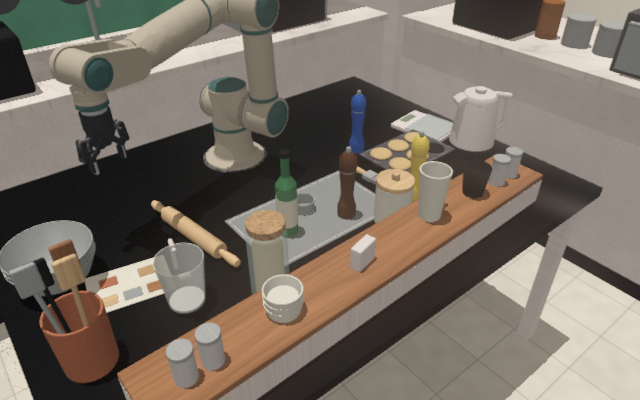

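View pics/top0.png

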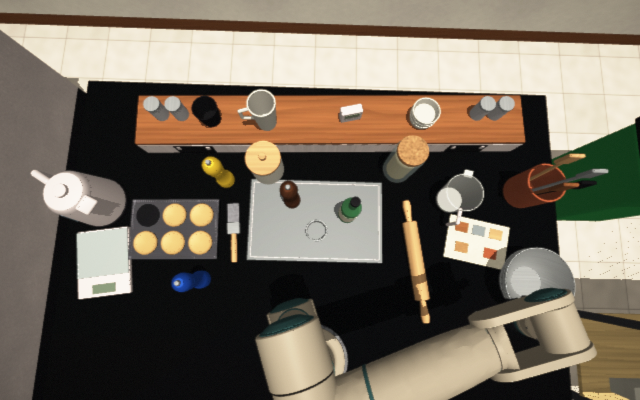

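The top view shows the dark mill at about (290,195), the bottle at (349,210), the cutter at (316,231), the canister at (265,160) and the jar at (405,160). The shelf front edge runs along rows 143–150. I'll zoom in to refine these.

```bash
python3 - <<'E'
from h import *
np.set_printoptions(precision=3,suppress=True)
p=bot.read_camera("top"); s=bot.read_camera("scene")
for q in [(136,142),(523,149),(136,144),(523,151)]: print(q,onz(p,q,.1))
def draw(p,X,r,z,im,c):
    a=np.linspace(0,2*np.pi,40); 
    pts=np.array([proj(p,[X[0]+r*np.cos(t),X[1]+r*np.sin(t),z]) for t in a]); return pts,c
def crop(p,x0,y0,w,h,k,shapes,name):
    im=cv2.resize(p["color"][y0:y0+h,x0:x0+w],None,fx=k,fy=k,interpolation=cv2.INTER_CUBIC)
    for pts,c in shapes: cv2.polylines(im,[np.int32((pts-[x0,y0]+.5)*k)],False,c,1)
    cv2.imwrite(name,im)
mill=[.533,.084];bot_=[.483,-.108]
def sh(p):
    o=[]
    for r,z in((.029,0),(.029,.036),(.028,.22)): o.append(draw(p,mill,r,z,None,(0,0,255)))
    for r,z in((.031,0),(.031,.17)): o.append(draw(p,bot_,r,z,None,(255,0,255)))
    for z in(0,.15): o.append(draw(p,[.628,.172],.055,z,None,(255,255,0)))
    for z in(0,.2): o.append(draw(p,[.655,-.283],.05,z,None,(0,255,255)))
    for z in(0,.039): o.append(draw(p,[.418,-.003],.0365,z,None,(0,255,0)))
    return o
crop(p,235,125,200,145,4,sh(p),"pics/topz.png")
crop(s,220,130,200,150,4,sh(s),"pics/scz.png")
E
```

```text
(136, 142) [0.688 0.594 0.1  ]
(523, 149) [ 0.705 -0.69   0.1  ]
(136, 144) [0.682 0.593 0.1  ]
(523, 151) [ 0.698 -0.69   0.1  ]
```

View pics/topz.png

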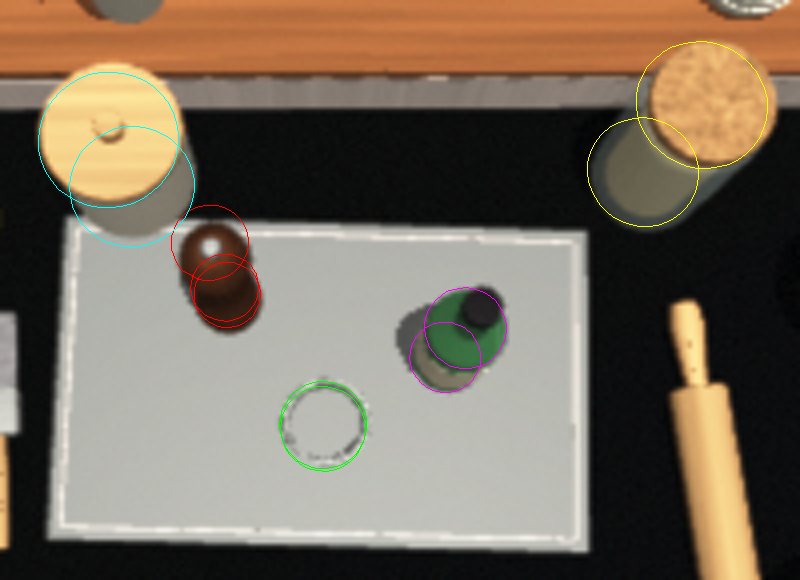

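View pics/scz.png

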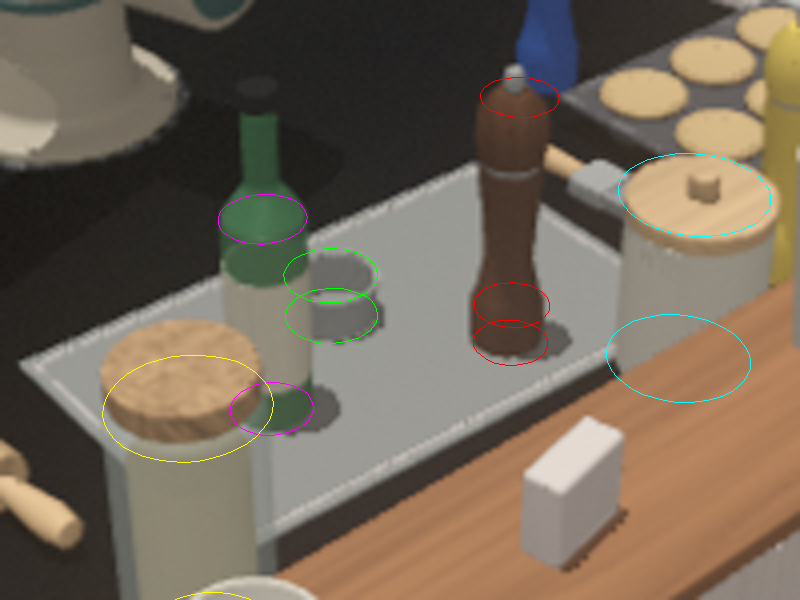

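Outlines agree to a few mm: mill about (0.532, 0.083), bottle about (0.481, −0.110), shelf front at x≈0.707. I'll push with the tool tilted back and the fingers about 35 mm apart as a cradle. First I'll check that it's reachable.

```bash
cat >> h.py <<'E'
def ori(tilt,psi,s=1):
    t=np.radians(tilt)
    z=np.array([np.sin(t)*np.cos(psi),np.sin(t)*np.sin(psi),-np.cos(t)])
    y=s*np.array([-np.sin(psi),np.cos(psi),0]); x=np.cross(y,z)
    return R.from_matrix(np.c_[x,y,z]).as_rotvec()
E
python3 - <<'E'
from h import *
np.set_printoptions(precision=2,suppress=True)
print(bot.get_time(), R.from_rotvec(bot.get_orientation()).as_matrix())
for t in (25,30,35,40):
  for s in (1,-1):
    print(t,s)
    for P,psi in (([.37,-.11,.15],0),([.40,-.11,.02],0),([.64,-.11,.02],0),([.64,-.11,.1],0),([.44,.115,.02],-.35),([.42,.12,.15],-.35),([.65,.04,.02],-.35)):
        print("  ",P,bot.solve_ik(np.array(P),ori(t,psi,s)))
E
```

```text
1.3 [[ 0.92  0.39  0.  ]
 [ 0.39 -0.92 -0.  ]
 [ 0.    0.   -1.  ]]
25 1
   [0.37, -0.11, 0.15] [-0.56 -0.74  2.2   0.23  1.31 -2.15]
   [0.4, -0.11, 0.02] [-0.5  -0.45  2.3   0.26  0.92 -2.19]
   [0.64, -0.11, 0.02] [-0.28  0.26  1.64  0.16  0.83 -1.93]
   [0.64, -0.11, 0.1] [-0.28  0.16  1.58  0.14  0.98 -1.9 ]
   [0.44, 0.115, 0.02] [ 0.35 -0.21  2.12 -0.35  0.92 -0.7 ]
   [0.42, 0.12, 0.15] [ 0.38 -0.45  2.02 -0.3   1.25 -0.79]
   [0.65, 0.04, 0.02] [ 0.08  0.29  1.6  -0.24  0.86 -1.02]
25 -1
   [0.37, -0.11, 0.15] [-0.56 -0.74  2.2   0.23  1.31  1.  ]
   [0.4, -0.11, 0.02] [-0.5  -0.45  2.3   0.26  0.92  0.95]
   [0.64, -0.11, 0.02] [-0.28  0.26  1.64  0.16  0.83  1.21]
   [0.64, -0.11, 0.1] [-0.28  0.16  1.58  0.14  0.98  1.24]
   [0.44, 0.115, 0.02] [ 0.35 -0.21  2.12 -0.35  0.92  2.44]
   [0.42, 0.12, 0.15] [ 0.38 -0.45  2.02 -0.3   1.25  2.36]
   [0.65, 0.04, 0.02] [ 0.08  0.29  1.6  -0.24  0.86  2.13]
30 1
   [0.37, -0.11, 0.15] [-0.61 -0.83  2.27  0.3   1.27 -2.2 ]
   [0.4, -0.11, 0.02] [-0.54 -0.51  2.37  0.35  0.86 -2.28]
   [0.64, -0.11, 0.02] [-0.29  0.22  1.71  0.22  
[... 1431 characters left out ...]
15] None
   [0.4, -0.11, 0.02] None
   [0.64, -0.11, 0.02] [-0.32  0.17  1.84  0.44  0.49 -2.21]
   [0.64, -0.11, 0.1] [-0.32  0.04  1.8   0.34  0.66 -2.09]
   [0.44, 0.115, 0.02] [ 0.48 -0.26  2.26 -0.74  0.78 -0.29]
   [0.42, 0.12, 0.15] [ 0.53 -0.56  2.18 -0.59  1.11 -0.54]
   [0.65, 0.04, 0.02] [ 0.14  0.22  1.78 -0.59  0.58 -0.67]
40 -1
   [0.37, -0.11, 0.15] None
   [0.4, -0.11, 0.02] None
   [0.64, -0.11, 0.02] [-0.32  0.17  1.84  0.44  0.49  0.93]
   [0.64, -0.11, 0.1] [-0.32  0.04  1.8   0.34  0.66  1.05]
   [0.44, 0.115, 0.02] [ 0.48 -0.26  2.26 -0.74  0.78  2.85]
   [0.42, 0.12, 0.15] [ 0.53 -0.56  2.18 -0.59  1.11  2.61]
   [0.65, 0.04, 0.02] [ 0.14  0.22  1.78 -0.59  0.58  2.47]
```

```bash
python3 - <<'E'
from h import *
np.set_printoptions(precision=3,suppress=True)
bot.gripper_to(.026)
print(bot.get_finger_gap(),bot.get_time())
for t in (34,33,32,31,30):
    o=ori(t,0,-1)
    if all(bot.solve_ik(np.array(P),o) is not None for P in ([.415,-.11,.15],[.415,-.11,.015],[.40,-.11,.03])): break
print(t)
bot.move_to([.405,-.13,.17],o)
bot.move_straight([.412,-.11,.06],rate=.15)
hit=bot.move_straight([.412,-.11,.008],rate=.03,force_limit=4)
print(hit,bot.get_tool_pos(),bot.get_wrist_force(),bot.get_time())
for n in ("scene","wrist","top"):
    p=bot.read_camera(n); cv2.imwrite(f"pics/{n}1.png",p["color"])
E
```

```text
0.025817241312459445 1.9
30
False [ 0.412 -0.11   0.008] [0.589 0.328 1.184] 6.175
```

View pics/scene1.png

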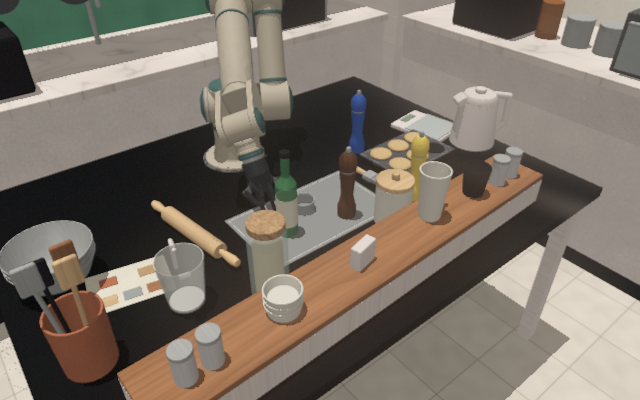

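View pics/wrist1.png

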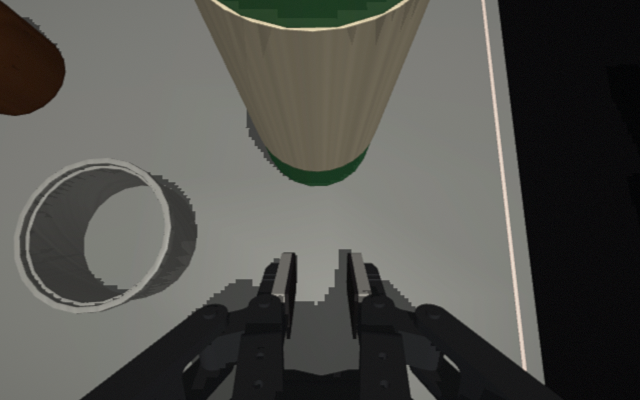

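View pics/top1.png

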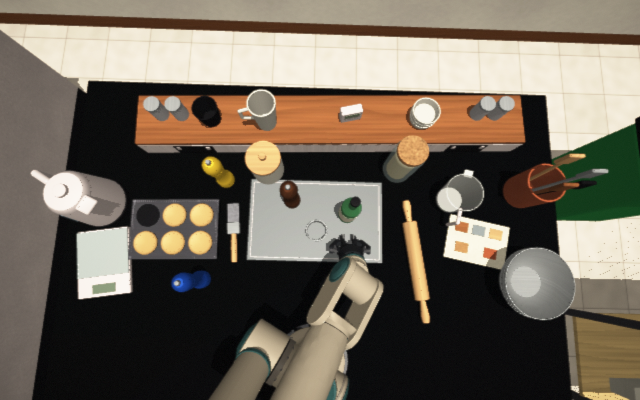

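The bottle foot (col 318) is centred on the fingers (col 320). Next I'll check how far the camera sticks out toward the bottle, then push.

```bash
python3 - <<'E'
from h import *
np.set_printoptions(precision=3,suppress=True)
p=bot.read_camera("wrist"); print("cam",p["xyz"])
R0=Rm(p["orientation"]); print("fingertip px",proj(p,[.412+.006,-.11,.0]), "foot front", onz(p,(318,185)),onz(p,(275,150)),onz(p,(365,150)))
bot.move_straight([.412,-.11,.013],rate=.1)
h=bot.move_straight([.480,-.11,.013],rate=.04,force_limit=14)
print(h,bot.get_tool_pos(),bot.get_wrist_force(),bot.get_time())
for n in ("scene","wrist"):
    p=bot.read_camera(n); im=p["color"]
    if n=="scene": im=cv2.resize(im[120:260,200:400],None,fx=3,fy=3)
    cv2.imwrite(f"pics/{n}2.png",im)
E
```

```text
cam [ 0.407 -0.11   0.186]
fingertip px [320.802 245.454] foot front [ 0.454 -0.108  0.   ] [ 0.477 -0.082  0.   ] [ 0.477 -0.137  0.   ]
False [ 0.48  -0.11   0.013] [-5.041  0.616  2.466] 8.475
```

View pics/scene2.png

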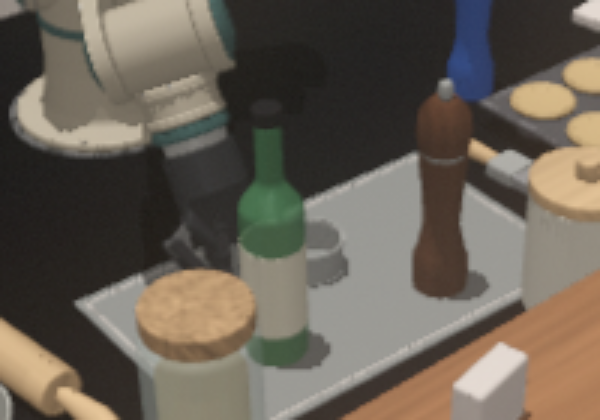

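View pics/wrist2.png

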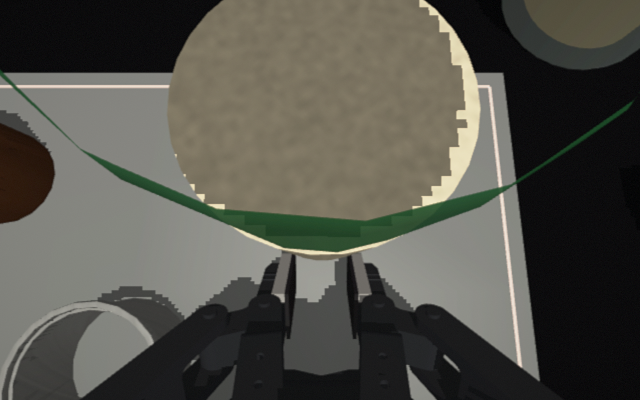

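The bottle is upright, cradled and sliding at about 5 N. I'll continue to the shelf in two stages.

```bash
python3 - <<'E'
from h import *
np.set_printoptions(precision=3,suppress=True)
h=bot.move_straight([.615,-.11,.013],rate=.05,force_limit=14)
print(h,bot.get_tool_pos(),bot.get_wrist_force(),bot.get_time())
s=bot.read_camera("scene")
h=bot.move_straight([.655,-.11,.013],rate=.025,force_limit=10)
print(h,bot.get_tool_pos(),bot.get_wrist_force(),bot.get_time())
for n in ("scene","wrist"):
    p=bot.read_camera(n); im=p["color"]
    if n=="scene": im=cv2.resize(im[120:290,200:440],None,fx=3,fy=3)
    cv2.imwrite(f"pics/{n}3.png",im)
E
```

```text
False [ 0.615 -0.11   0.012] [-6.712  0.749  4.364] 11.425
True [ 0.651 -0.11   0.012] [-6.695 -0.208  6.418] 12.8083
```

View pics/scene3.png

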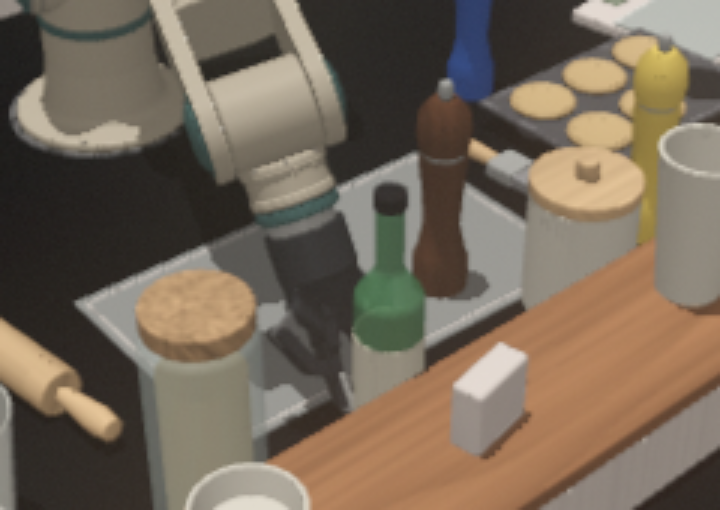

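View pics/wrist3.png

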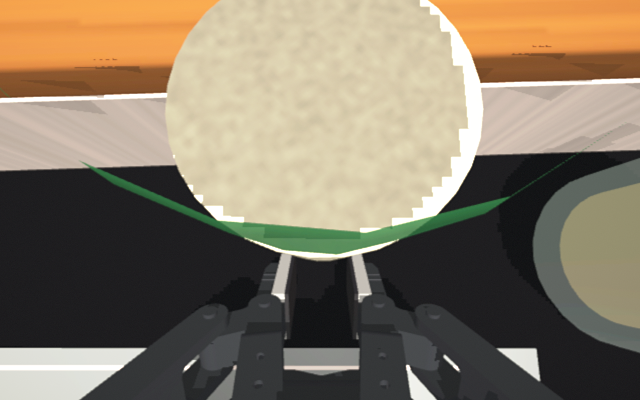

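The force limit tripped at x=0.651. I'll back off and check that the bottle is really on the shelf.

```bash
python3 - <<'E'
from h import *
np.set_printoptions(precision=3,suppress=True)
bot.move_straight([.52,-.11,.013],rate=.2)
w=bot.read_camera("wrist"); p=bot.read_camera("top")
cv2.imwrite("pics/wrist4.png",w["color"])
def circ(p,c,r,z): return np.array([proj(p,[c[0]+r*np.cos(t),c[1]+r*np.sin(t),z]) for t in np.linspace(0,2*np.pi,40)])
def crop(p,x0,y0,ww,h,k,shapes,name):
    im=cv2.resize(p["color"][y0:y0+h,x0:x0+ww],None,fx=k,fy=k,interpolation=cv2.INTER_CUBIC)
    for pts in shapes: cv2.polylines(im,[np.int32((pts-[x0,y0]+.5)*k)],False,(0,0,255),1)
    cv2.imwrite(name,im)
c=[.677,-.11]
crop(p,235,115,200,145,4,[circ(p,c,.031,0),circ(p,c,.031,.165),circ(p,c,.015,.275)],"pics/top4.png")
im=w["color"].copy()
for z in (0,.05): cv2.polylines(im,[np.int32(circ(w,c,.031,z))],False,(0,0,255),1)
cv2.imwrite("pics/wrist4.png",im)
print(bot.get_time())
E
```

```text
13.8083
```

View pics/top4.png

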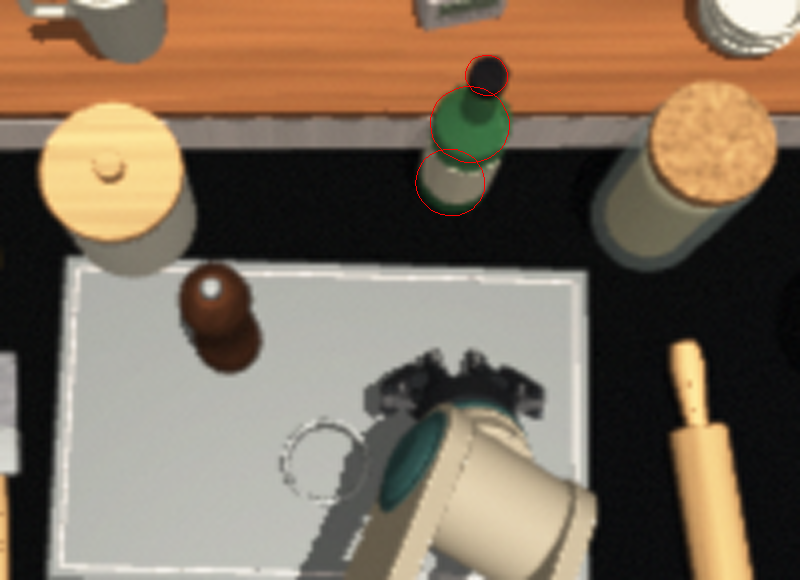

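View pics/wrist4.png

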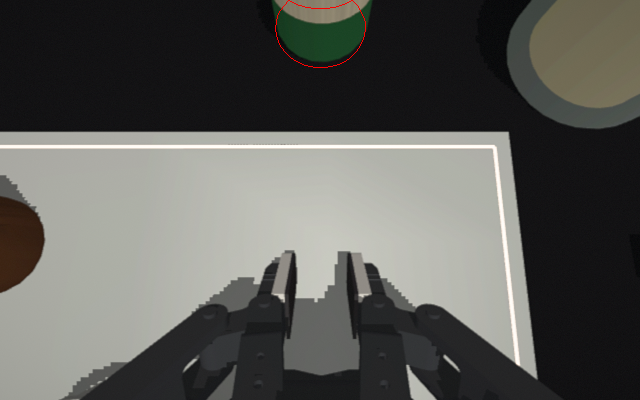

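The bottle sits at about (0.679, −0.111), against the shelf. Now the mill.

```bash
python3 - <<'E'
from h import *
np.set_printoptions(precision=3,suppress=True)
bot.move_straight([.43,-.11,.12],rate=.2)
o=ori(30,-.35,-1)
bot.move_to([.42,.12,.14],o)
print(bot.get_joints(),bot.get_time())
bot.move_straight([.462,.1085,.05],rate=.15)
print(bot.move_straight([.462,.1085,.013],rate=.05,force_limit=5),bot.get_tool_pos(),bot.get_time())
p=bot.read_camera("wrist"); im=p["color"]
for z in (0,.036):
    cv2.polylines(im,[np.int32([proj(p,[.532+.029*np.cos(t),.083+.029*np.sin(t),z]) for t in np.linspace(0,6.28,40)])],False,(0,0,255),1)
cv2.imwrite("pics/wrist5.png",im)
E
```

```text
[ 0.43  -0.483  2.093 -0.391  1.173  2.437] 15.95
False [0.462 0.109 0.013] 17.6583
```

View pics/wrist5.png

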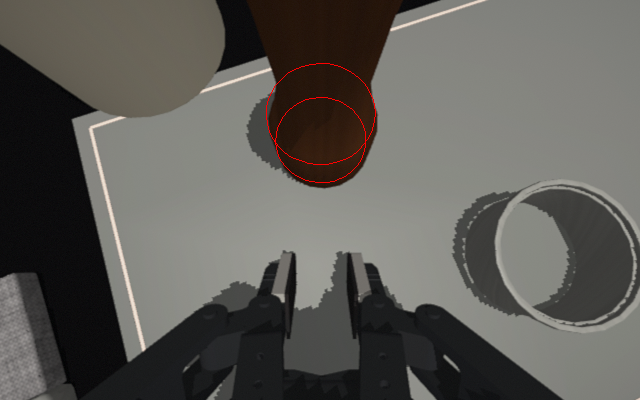

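The mill is centred on the fingers (foot col 322), and the cutter on the right is clear. Pushing now.

```bash
python3 - <<'E'
from h import *
np.set_printoptions(precision=3,suppress=True)
P=np.array([.462,.1085,.013]); d=np.array([np.cos(-.35),np.sin(-.35),0])
print(bot.move_straight(P+d*.07,rate=.04,force_limit=12),bot.get_wrist_force())
s=bot.read_camera("scene"); cv2.imwrite("pics/scene6a.png",cv2.resize(s["color"][120:290,200:440],None,fx=3,fy=3))
print(bot.move_straight(P+d*.165,rate=.05,force_limit=12),bot.get_tool_pos(),bot.get_wrist_force(),bot.get_time())
print(bot.move_straight(P+d*.215,rate=.025,force_limit=8),bot.get_tool_pos(),bot.get_wrist_force(),bot.get_time())
for n in ("scene","wrist"):
    p=bot.read_camera(n); im=p["color"]
    if n=="scene": im=cv2.resize(im[120:290,200:440],None,fx=3,fy=3)
    cv2.imwrite(f"pics/{n}6.png",im)
E
```

```text
False [-2.73   0.367  1.2  ]
False [0.617 0.052 0.013] [-2.084  1.484 -0.595] 21.7083
True [0.632 0.046 0.012] [-1.122 -0.682  0.806] 22.6167
```

View pics/scene6.png

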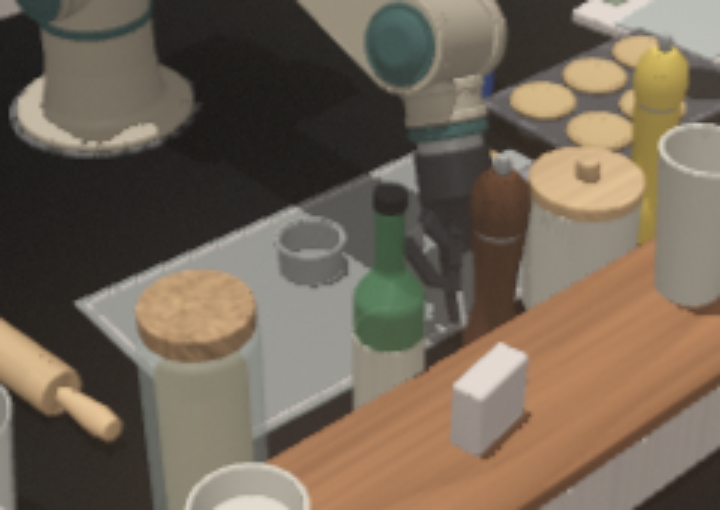

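View pics/wrist6.png

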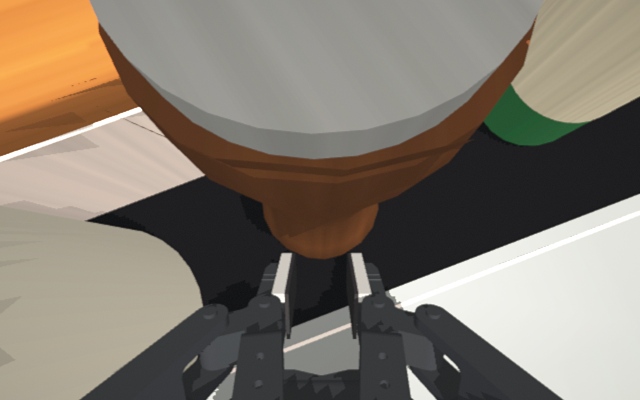

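The stop at (0.632, 0.046) is earlier than expected, and the left knuckle may be touching the canister. Backing off to look.

```bash
python3 - <<'E'
from h import *
np.set_printoptions(precision=3,suppress=True)
T=bot.get_tool_pos(); d=np.array([np.cos(-.35),np.sin(-.35),0])
bot.move_straight(np.array(T)-d*.12+[0,0,.003],rate=.15)
w=bot.read_camera("wrist"); p=bot.read_camera("top")
def circ(p,c,r,z): return np.array([proj(p,[c[0]+r*np.cos(t),c[1]+r*np.sin(t),z]) for t in np.linspace(0,2*np.pi,40)])
sh=lambda p:[circ(p,[.672,.031],.029,0),circ(p,[.672,.031],.028,.215),circ(p,[.628,.172],.055,0)]
im=cv2.resize(p["color"][115:260,235:435],None,fx=4,fy=4,interpolation=cv2.INTER_CUBIC)
for pts in sh(p): cv2.polylines(im,[np.int32((pts-[235,115]+.5)*4)],False,(0,0,255),1)
cv2.imwrite("pics/top7.png",im)
im=w["color"].copy()
for pts in sh(w)[::2]: cv2.polylines(im,[np.int32(pts)],False,(0,0,255),1)
cv2.imwrite("pics/wrist7.png",im); print(bot.get_time())
E
```

```text
23.7583
```

View pics/top7.png

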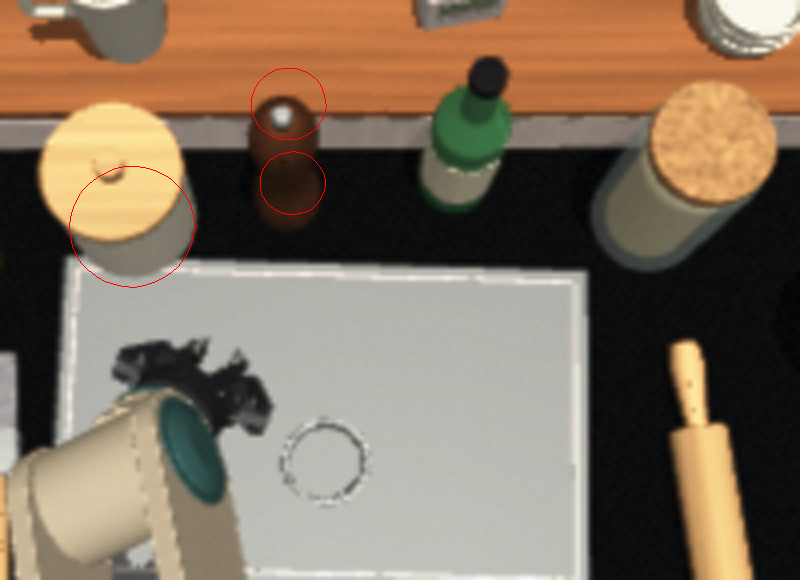

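View pics/wrist7.png

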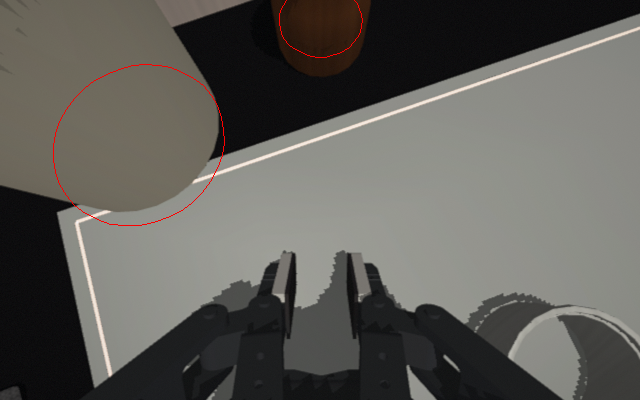

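The mill is about 20 mm short, at about (0.657, 0.036), and the canister hasn't moved. I'll finish with a straight push at zero yaw, which keeps the knuckle off the canister.

```bash
python3 - <<'E'
from h import *
np.set_printoptions(precision=3,suppress=True)
o=ori(30,0,-1)
bot.move_straight([.565,.034,.015],rate=.08,attitude=o)
w=bot.read_camera("wrist"); im=w["color"]
cv2.polylines(im,[np.int32([proj(w,[.657+.029*np.cos(t),.036+.029*np.sin(t),0]) for t in np.linspace(0,6.28,40)])],False,(0,0,255),1)
cv2.imwrite("pics/wrist8.png",im); print(bot.get_tool_pos(),bot.get_time())
E
```

```text
[0.565 0.034 0.015] 24.8417
```

View pics/wrist8.png

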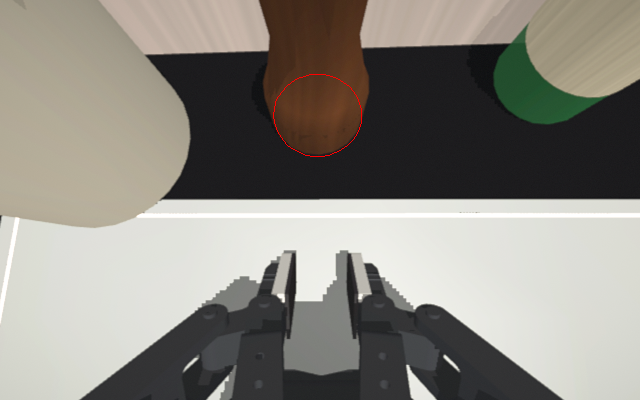

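```bash
python3 - <<'E'
from h import *
np.set_printoptions(precision=3,suppress=True)
bot.move_straight([.605,.030,.013],rate=.05)
h=bot.move_straight([.67,.030,.013],rate=.025,force_limit=9)
print(h,bot.get_tool_pos(),bot.get_wrist_force(),bot.get_time())
T=np.array(bot.get_tool_pos())
w=bot.read_camera("wrist"); cv2.imwrite("pics/wrist9.png",w["color"])
bot.move_straight([.55,.030,.015],rate=.15)
w=bot.read_camera("wrist"); p=bot.read_camera("top")
def circ(p,c,r,z): return np.array([proj(p,[c[0]+r*np.cos(t),c[1]+r*np.sin(t),z]) for t in np.linspace(0,2*np.pi,40)])
c=[.678,.032]
im=cv2.resize(p["color"][115:260,235:435],None,fx=4,fy=4,interpolation=cv2.INTER_CUBIC)
for pts in (circ(p,c,.029,0),circ(p,c,.028,.215)): cv2.polylines(im,[np.int32((pts-[235,115]+.5)*4)],False,(0,0,255),1)
cv2.imwrite("pics/top9.png",im)
im=w["color"].copy(); cv2.polylines(im,[np.int32(circ(w,c,.029,0))],False,(0,0,255),1)
cv2.polylines(im,[np.int32(circ(w,[.677,-.111],.031,0))],False,(255,0,255),1)
cv2.imwrite("pics/wrist9b.png",im)
E
```

```text
True [0.648 0.03  0.012] [-2.734  1.039  2.769] 27.45
```

View pics/top9.png

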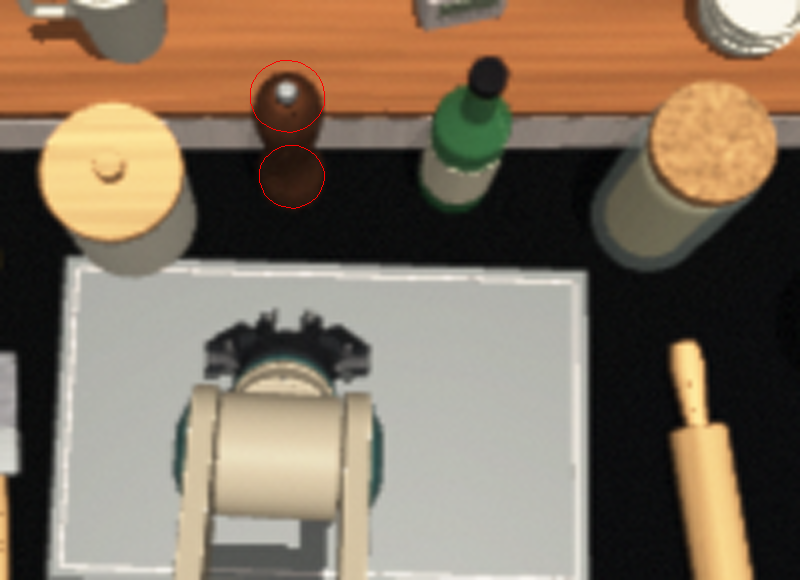

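View pics/wrist9b.png

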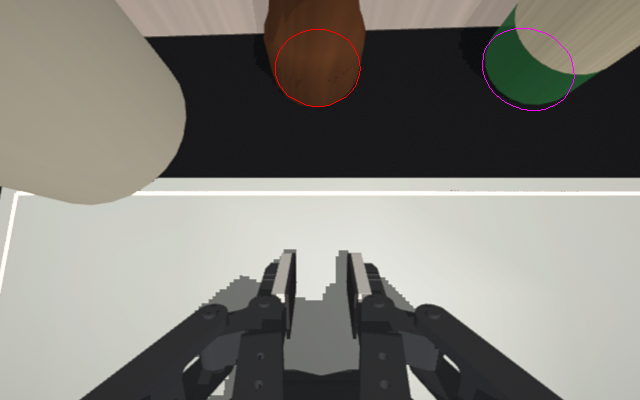

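View pics/wrist9.png

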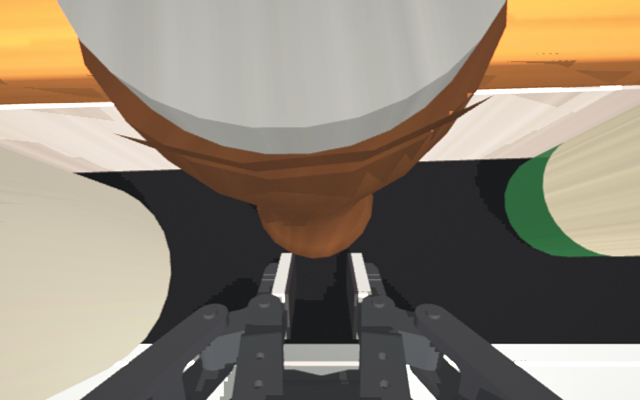

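Mill at about (0.677, 0.032) and bottle at about (0.680, −0.111); the shelf foot is at 0.705–0.709, so both are touching it. I'll retreat, compare everything with the first picture, and hand in.

```bash
python3 - <<'E'
from h import *
np.set_printoptions(precision=3,suppress=True)
w=bot.read_camera("wrist")
for q in [(150,37),(318,35),(440,32)]: print("wall",onz(w,q))
bot.move_straight([.43,.03,.2],rate=.2)
bot.movej([0.9,-.4,1.6,0,1.9,1.5]) if False else None
bot.move_to([.36,.0,.28],ori(0,0,-1))
bot.dwell(.5)
for n in ("scene","top"):
    p=bot.read_camera(n); a=cv2.imread(f"pics/{n}0.png"); 
    cv2.imwrite(f"pics/{n}F.png",p["color"])
    dd=cv2.absdiff(a,p["color"]).max(2); cv2.imwrite(f"pics/{n}D.png",np.uint8(np.clip(dd*3.,0,255)))
print(bot.get_time(),bot.get_tool_pos(),bot.get_wrist_force())
E
```

```text
wall [ 0.701  0.149 -0.   ]
wall [0.702 0.032 0.   ]
wall [ 0.705 -0.053  0.   ]
30.975 [0.36 0.   0.28] [-0.321 -0.547 -0.293]
```

View pics/sceneF.png

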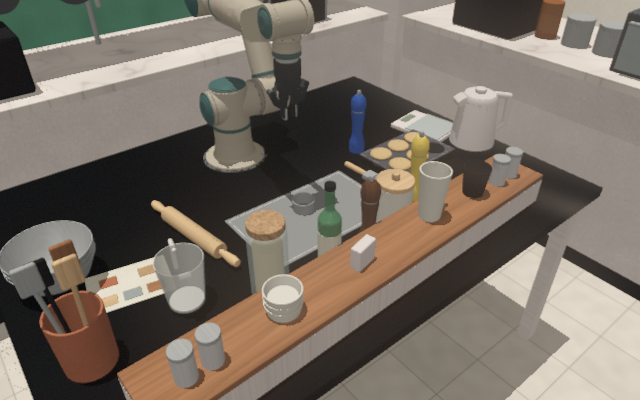

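View pics/sceneD.png

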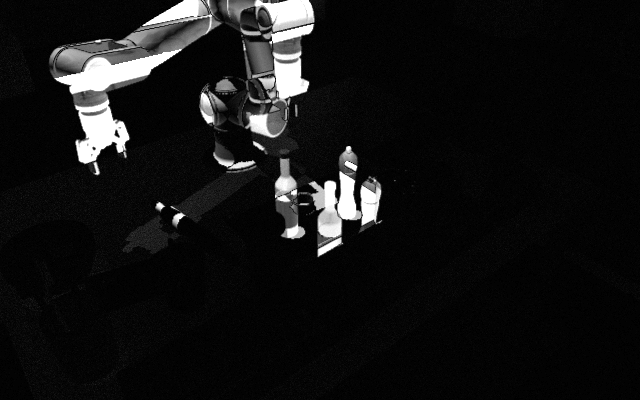

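View pics/topD.png

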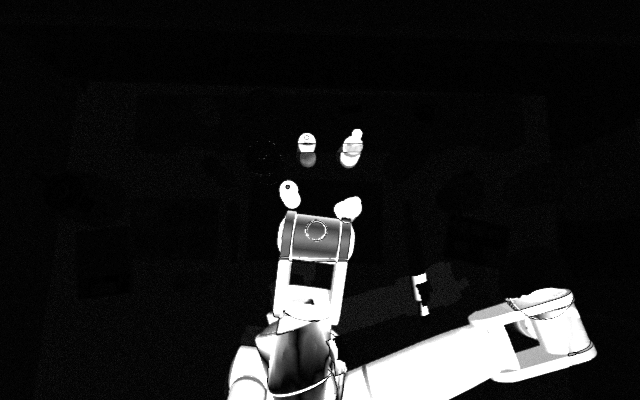

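The difference pictures show only the mill, the bottle, the arm and its shadow. The canister differs by less than a pixel.

```bash
python3 -c "
from station import bot
bot.finish_job()"
```

```text
the job is handed in; nothing more can be done
```

I pushed the oil bottle and the dark-wood pepper mill back against the shelf, side by side in the gap between the canister and the jar, then handed the job in at about 31 s. I used the fingertips as a cradle about 13 mm above the mat and gripped nothing. No verdict was reported.

- **First push of the mill fell short:** the force limit stopped it about 20 mm from the shelf. The likely cause is a gripper knuckle lightly touching the flour canister. I backed off and finished with a straight push.
- **Final positions:** the camera checks put the bottle at about (0.680, −0.111) and the mill at about (0.677, 0.032). The shelf foot shows at x of about 0.702–0.709, so both feet touch it to within the few millimetres the calibration allows.
- **Everything else:** both stand upright in the final picture. The canister shows less than a pixel of change, and nothing else on the worktop or shelf appears to have moved. The hand is clear.
- **Detection mismatch:** the detection networks' first bottle positions from the two cameras differed by about 30 mm. I settled it by matching the bottle's outline in both pictures and then checking with the wrist camera.

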